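# Lift the tray of fan parts out of the drawer

## Robot

A 7-joint arm with a two-finger parallel gripper is mounted at the origin on the work surface. World frame = base frame: x ahead of the robot, y to its left, z up, the work surface at z = 0. Lengths are in m, angles in rad, forces in N, time in s.
With the tool pointing down it reaches from about 0.4 to 0.85 m from the base axis. Payload 4.5 kg.
Tool frame: the origin (TCP) lies on the centre line of the jaws, within the pads' length; the fingertips stand 8 mm ahead of it and the grasp point (between the pads) lies 11 mm behind it; z points along the fingers, y is the line along which they close (so a half turn about z gives the same grasp; the last joint's range is limited). The gripper opens to 88 mm and grips with 3 to 60 N. Pads are 18 mm wide; open, the fingers measure 123 mm over their backs; the gripper's body (75 mm by 187 mm) begins 45 mm behind the grasp point.
Start: joints at [-1.305, 0.689, -0.195, 1.565, 0.157, 0.902, -0.215], TCP at [0.144, 0.608, 0.247] pointing down, gripper open.
Joint ranges: [-3.01, 3.01], [-0.46, 2.08], [-1.47, 1.51], [0.13, 2.56], [-1, 4.14], [0.04, 2.09], [-2.66, 2.66]. Speed limits (rad/s): [2.57, 2.57, 3.14, 3.14, 3.14, 3.14, 3.14].

## Interface

Orientations are given as a rotation vector (axis times angle).
In Python, from plant import get_obs, vision, job, find_in, outline_of gives the robot as it stands.
- The arm moves only by the tool drive_tool, never from a script. Its arguments are lists of equal length, an entry for each row: "linear": the shift along the tool's x, y, z in cm, a list of three; "spin": the turn about the tool's z in rad; "grip": the closure, from -1 (fully open) to 1 (shut). In form: {"linear": [[dx, dy, dz], ...], "spin": [spin, ...], "grip": [grip, ...]}. A call has 1 to 20 rows; each row shifts and turns the commanded pose from where the row before left it, along the tool's axes as they then stand; what a row does not reach is not made up. A row lasts 1/12 s, in which the tool goes at most 41.7 mm and 7.16 degrees, less where a joint would pass 70% of its speed; a pose out of reach is approached as far as the arm can. A call with a gripper value outside its range is refused whole. The fingers move at their own pace and stop on an object; the grip force is fixed at half the most. Time passes only in rows, so rows that do not move let the fingers close. It gives the time, the measured TCP pose, the force, the opening and the grip force at its end, in the units of the state.
- get_obs(): the state, without advancing time (a new reading comes with each control period).
- vision.snapshot(name): name is "scene" or "side" or "wrist"; returns (picture, depth): 480x640x3 uint8, red, green, blue; 480x640 float32, m along the optical axis (not along the pixel's ray), 0 where there is no reading.
- vision.calibration(name): a dict with "camera_matrix" (3x3 intrinsics, pixels), "rvec" (rotation vector, rad) and "tvec" (3), from world to camera coordinates, as OpenCV has them; the wrist camera has in their place "mount" (4x4, takes a point from camera to tool coordinates, whose origin is the TCP and whose axes are the flange's). Camera axes: x right, y down, z forward; pixel columns grow to the right and rows downward; lengths in m; the calibration is good to about 2 mm. The wrist camera is an equidistant fisheye: a pixel r from the principal point sees the ray r / f radians off the axis. A picture is of the moment at which its call begins: read the wrist's pose just before it. calibration takes no time and is no camera call.
- job.hand_in(): hands the job in; it is judged then, once.
Trained networks look in the newest picture that a camera, given by its name, has taken for a name from the list of things; names that differ only in an ending like _2 or _b are one class to them, and where a whole thing is asked for, a point or a joint stands for the part that bears it (a point fixed in the world has none). Each returns a list of dicts, best first, with "p" (0 to 1); they miss things now and then, are a little off and sometimes report something else, mostly with a low value. They report only what shows in the picture. A call takes as long as a camera call.
- find_in(camera, thing): "point" ([x, y, z] in m, in world coordinates, good to about 4 mm: the middle of the surface that is visible of it).
- outline_of(camera, thing): "mask" (480x640 bool, what is visible of it).
The state is a dict: "t": time; "joint_positions": joint angles; "joint_velocities": joint speeds; "tau": joint torques, N m; "ee_pos": TCP position; "tcp_rot": TCP orientation; "ft_force": force on the tool from outside, world axes, zero at the start; "torque": the same for the moment, N m; "grip_width": finger opening in m; "grasp_force": force on a finger pad.
Only numpy, scipy, OpenCV 4.12 (cv2) and the standard library are available. Lean on these libraries where they do the work, as an engineer would, in place of code of your own. Each camera call takes 0.05 s, during which the arm holds its last target. There are 200 camera calls.

## Task

Pull the upper drawer of the small wooden chest out to its stop, then lift the tray of fan parts out of it until the tray's underside is at least 3 cm above the chest's top, keeping the tray level so that the three parts stay in it. Finish while holding it there in the gripper, level and still, the tray touching nothing else; leave the drawer open and do not disturb the other things on the chest and around it.

Things in the scene. Friction and masses are not known exactly. Their poses are not given: they have to be found in the camera images.
- chest: Dark wooden two-drawer chest, fixed, 260 deep (x) x 300 wide (y) x 150 high, on the table. Origin: centre of its underside. Its front faces its own -x, towards the robot give or take its yaw; its flat top carries two things, the nearest edge 80 mm or more behind the front edge.
- drawer (a joint): Upper drawer's travel in m along the chest's own -x: 0 shut, 0.145 at its stop; slides with about 2 N, stays where left. Front 296 wide, 70 high, 15 thick. Drawer floor 77 mm, side walls 122 mm above the table. The tray stands in its front compartment, 250 wide x 126 deep behind the front, wholly outside the chest at the stop.
- drawer_handle (a point): Middle of the upper drawer's handle (moves with the drawer): round steel bar 10 mm thick along the chest's y, free over 88 mm, 38 mm in front of the drawer's front (33 mm clear gap behind the bar), 118 mm above the table, 32 mm below the chest's top. The lower drawer has a like handle 78 mm further down.
- tray: Brown wooden tray loose in the upper drawer, hidden until it opens: 96 (x) x 150 (y) mm, walls 26 high, 4 thick, floor 4. An upright handle board 10 thick runs along its y at x = 0, top 54 above the underside; its hand bar is 86 long, 18 high, over a slot; 39 mm open on either side. 0.35 to 0.55 kg with the parts, which lie unevenly. Origin: centre of the underside; z is up when level.
- tray_handle (a point): Middle of the hand bar of the tray's handle board, 45 mm above the tray's underside, 9 mm below the bar's top.
- blade_nut: Grey plastic lock nut of the fan blade, 34 across, 15 high, loose in one half of the tray near one end. Origin: centre of its underside.
- screw_pot: Small round screw pot with a metal lid, 32 across, 14 high, loose in the tray near the other end. Origin: centre of its underside.
- spanner: Flat steel double-ended spanner, 105 long (y) x 20 x 5 thick, loose in the other half of the tray. Origin: centre of its underside.
- tea_tin: Bystander: round tea tin, 74 across, 110 high, on the chest's top, left or right of its middle. Origin: centre of its underside.
- lidded_cup: Bystander: ceramic cup with a lid, 90 across, 98 high, on the chest's top, left or right of its middle. Origin: centre of its underside.
- thermos: Bystander: steel flask, 70 across, 223 high, on the table to the right of the drawer's path. Origin: centre of its underside.
- glass_jar: Bystander: glass jar with a lid, 72 across, 110 high, on the table to the left of the drawer's path. Origin: centre of its underside.
- mug: Bystander: white mug, 80 across, 90 high, handle to its own +y, on the table left of the drawer's path, nearer the robot. Origin: centre of its underside.
- food_can: Bystander: food can, 66 across, 100 high, on the table right of the drawer's path, nearer the robot. Origin: centre of its underside.
- screwdriver: Bystander: screwdriver 190 long lying on the table in front of the chest, below the drawer's path. Its x axis points along it.
- tape_roll: Bystander: roll of tape, 90 across, 19 high, lying on the table in front of the chest to the left. Origin: centre of its underside.

How it is judged:
On the way, in this order (a step that is already met when the one before it is completed fails the run):
1. the upper drawer is pulled out to its stop (value of joint drawer above 0.136 m), for 0.2 s.
2. the tray is off the drawer's floor, level in the gripper, with nothing else carrying it (height (world z) of tray above 0.14 m and angle between tray's own z axis and vertical below 0.14 rad and contact force between tray and the fingers above 1 N and contact force between tray and chest below 0.3 N), for 0.3 s.
At the end, for the whole second after the job is handed in: The fingers still hold the tray: underside at least 178 mm above the table (chest top 150), within 0.12 rad of level, at rest (under 20 mm/s and 0.1 rad/s), touching no chest, drawer or bystander; nut, pot and spanner in it; drawer still out by 120 mm or more (height (world z) of tray above 0.178 m and angle between tray's own z axis and vertical below 0.12 rad and linear speed of tray below 0.02 m/s and angular speed of tray below 0.1 rad/s and contact force between tray and the fingers above 1 N and contact force between tray and chest below 0.3 N and contact force between tray and tea_tin below 0.3 N and contact force between tray and lidded_cup below 0.3 N and contact force between tray and thermos below 0.3 N and contact force between tray and glass_jar below 0.3 N and contact force between tray and mug below 0.3 N and contact force between tray and food_can below 0.3 N and contact force between tray and screwdriver below 0.3 N and contact force between tray and tape_roll below 0.3 N and value of joint drawer above 0.12 m and distance between each of blade_nut, screw_pot, spanner and tray below 0.095 m and z of each of blade_nut, screw_pot, spanner in the frame of tray above -0.004 m); the arm keeps its last pose, push and grip.
It fails at once if the tray is tipped by more than 0.35 rad (angle between tray's own z axis and vertical above 0.35 rad).
It fails at once if a thing on the chest or around it is moved by more than 30 mm (distance of any of tea_tin, lidded_cup, thermos, glass_jar, mug, food_can, screwdriver, tape_roll from where it was at the start of the episode above 0.03 m).
It also fails if it takes over 48 s, if anything falls off the work surface, if the arm or the gripper's body presses on something with over 40 N, if the wrist force passes 120 N, or if a joint passes its speed limit or range.

## Working session

There is one attempt and no reset: what is moved stays moved. The work goes in short steps, Python scripts to look and compute and a tool call to move; the robot and the scene stay as the last step left them, time stands still between calls to the robot, and variables do not carry over. Pictures are saved under pics/ and viewed, at most 10 in all, crops included, and the job is handed in when it is done.

Besides the shell and the picture viewer there is one more tool, called in YAML: its name, and indented under it one key for each argument. drive_tool: Moves the arm, as the interface text tells. Its arguments: {"type":"object","properties":{"linear":{"type":"array","items":{"type":"array","items":{"type":"number"}}},"spin":{"type":"array","items":{"type":"number"}},"grip":{"type":"array","items":{"type":"number"}}},"required":["linear","spin","grip"]}

```bash
mkdir -p pics; cat > h.py <<'E'
import numpy as np, cv2
from scipy.spatial.transform import Rotation as R
from plant import get_obs, vision, job, find_in, outline_of
def cloud(cam,depth):
    c=vision.calibration(cam);K=np.array(c["camera_matrix"]);Rm=R.from_rotvec(np.ravel(c["rvec"])).as_matrix();t=np.ravel(c["tvec"])
    v,u=np.mgrid[:480,:640]
    P=np.stack([(u-K[0,2])/K[0,0]*depth,(v-K[1,2])/K[1,1]*depth,depth],-1)
    return (P-t)@Rm
E
python3 - <<'E'
from h import *
o=get_obs();print(o)
print(R.from_rotvec(o["tcp_rot"]).as_matrix().round(3))
for c in("scene","side"):
    p,d=vision.snapshot(c);cv2.imwrite(f"pics/{c}0.png",p[:,:,::-1]);np.save(f"{c}.npy",d)
    for n in("drawer_handle","tea_tin","lidded_cup","thermos","glass_jar","mug","food_can","screwdriver"):
        print(c,n,[(np.round(r["point"],3),round(r["p"],2)) for r in find_in(c,n)[:2]])
E
```

```text
{'t': 0.0, 'joint_positions': array([-1.30520167,  0.68997255, -0.1945072 ,  1.56634639,  0.15729946,
        0.90254716, -0.21509096]), 'joint_velocities': array([-0.00067653, -0.00016609, -0.00045203,  0.00138156,  0.00084241,
       -0.00010115, -0.00065782]), 'tau': array([-1.63353525e-04, -5.27557504e+01, -1.26681849e+00, -1.53426647e+01,
       -5.26084006e-02,  6.52159564e-03,  1.80844895e-04]), 'ee_pos': array([0.14348638, 0.60765388, 0.24591639]), 'tcp_rot': array([-3.63141915e-01, -3.12046304e+00,  2.95386713e-03]), 'ft_force': array([-0.98221579,  0.1219126 , -0.38931728]), 'torque': array([-0.0301414 , -0.02958562,  0.00945774]), 'grasp_force': 0.0, 'grip_width': 0.08825305488153914}
[[-0.973  0.23  -0.   ]
 [ 0.23   0.973 -0.002]
 [-0.    -0.002 -1.   ]]
scene drawer_handle [(array([ 0.599, -0.02 ,  0.124]), 0.52)]
scene tea_tin [(array([ 0.798, -0.052,  0.246]), 0.8)]
scene lidded_cup [(array([0.741, 0.124, 0.229]), 0.91), (array([0.387, 0.205, 0.046]), 0.19)]
scene thermos [(array([ 0.658, -0.239,  0.16 ]), 0.69)]
scene glass_jar [(array([0.528, 0.194, 0.108]), 0.75), (array([ 0.545, -0.061,  0.021]), 0.33)]
scene mug [(array([0.382, 0.202, 0.046]), 0.72)]
scene food_can [(array([ 0.529, -0.271,  0.088]), 0.79)]
scene screwdriver [(array([ 0.544, -0.064,  0.021]), 0.53), (array([ 0.659, -0.241,  0.16 ]), 0.21)]
side drawer_handle [(array([ 0.638, -0.039,  0.115]), 0.87)]
side tea_tin [(array([ 0.777, -0.083,  0.218]), 0.86)]
side lidded_cup [(array([0.726, 0.086, 0.213]), 0.86), (array([0.388, 0.173, 0.06 ]), 0.19)]
side thermos [(array([ 0.631, -0.284,  0.126]), 0.94), (array([ 0.556, -0.07 ,  0.018]), 0.68)]
side glass_jar [(array([0.501, 0.168, 0.069]), 0.7)]
side mug [(array([0.389, 0.173, 0.061]), 0.78)]
side food_can [(array([ 0.514, -0.308,  0.072]), 0.83)]
side screwdriver [(array([ 0.556, -0.066,  0.021]), 0.88)]
```

View pics/scene0.png

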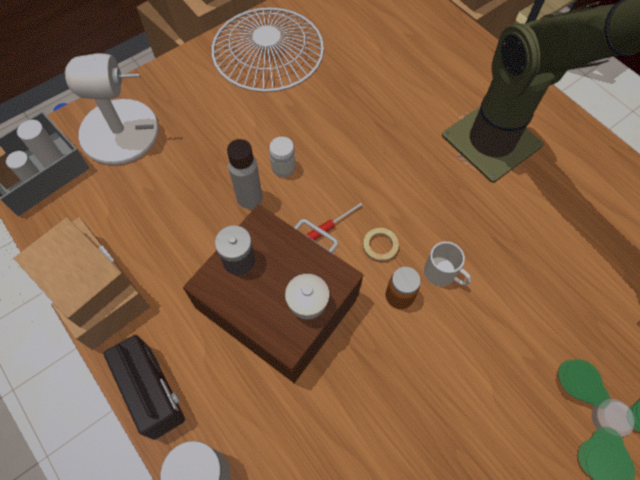

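View pics/side0.png

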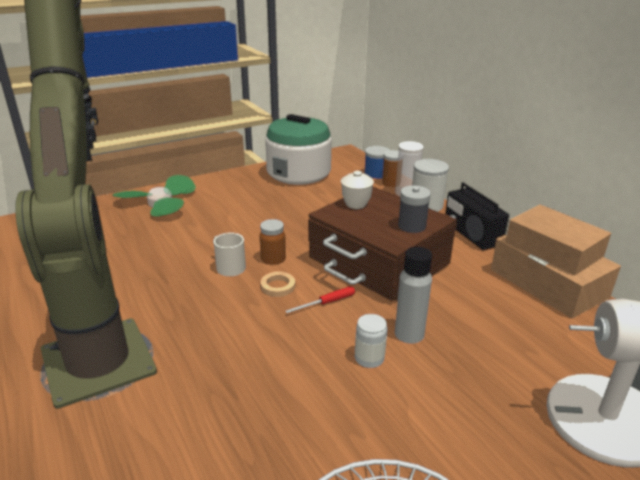

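```bash
python3 - <<'E'
from h import *
for c in("scene","side"):
    P=cloud(c,np.load(c+".npy"));d=np.load(c+".npy")
    ok=d>0
    m=ok&(abs(P[...,2]-.15)<.006)&(P[...,0]>.5)
    Q=P[m][:,:2]
    # keep main blob
    med=np.median(Q,0);Q=Q[(abs(Q-med)<.25).all(1)]
    r=cv2.minAreaRect(Q.astype(np.float32));print(c,len(Q),Q.min(0),Q.max(0),r, cv2.boxPoints(r).round(3).tolist())
    # front edge: min x per y bin
    ys=np.arange(-.14,.15,.01);e=[]
    for y in ys:
        s=Q[abs(Q[:,1]-y)<.005]
        if len(s)>5:e.append((y,np.percentile(s[:,0],2)))
    print(np.round(e,3).tolist())
    m=ok&(P[...,2]>.085)&(P[...,2]<.14)&(P[...,0]>.55)&(P[...,0]<.75)&(abs(P[...,1])<.16)
    Q=P[m]; print(len(Q))
    for y in np.arange(-.15,.16,.03):
        s=Q[abs(Q[:,1]-y)<.005]
        if len(s)>5: print(round(y,2),np.percentile(s[:,0],[2,25,50,75,98]).round(3))
E
```

```text
scene 12582 [ 0.5979346  -0.18551767] [1.04652715 0.20327588] ((0.8206080198287964, -0.02238556742668152), (0.34923094511032104, 0.42325377464294434), 15.950968742370605) [[0.5950000286102295, 0.13300000131130219], [0.7110000252723694, -0.27399998903274536], [1.0470000505447388, -0.17800000309944153], [0.9300000071525574, 0.2290000021457672]]
[[-0.14, 0.675], [-0.13, 0.674], [-0.12, 0.67], [-0.11, 0.667], [-0.1, 0.665], [-0.09, 0.664], [-0.08, 0.662], [-0.07, 0.658], [-0.06, 0.658], [-0.05, 0.653], [-0.04, 0.651], [-0.03, 0.649], [-0.02, 0.645], [-0.01, 0.644], [0.0, 0.641], [0.01, 0.638], [0.02, 0.636], [0.03, 0.632], [0.04, 0.63], [0.05, 0.626], [0.06, 0.623], [0.07, 0.62], [0.08, 0.615], [0.09, 0.615], [0.1, 0.611], [0.11, 0.608], [0.12, 0.605], [0.13, 0.602], [0.14, 0.619], [0.15, 0.656]]
426
-0.06 [0.604 0.61  0.622 0.633 0.639]
-0.03 [0.594 0.599 0.601 0.603 0.606]
0.0 [0.586 0.589 0.592 0.594 0.597]
0.03 [0.587 0.592 0.599 0.604 0.613]
0.15 [0.64  0.648 0.657 0.666 0.674]
side 4327 [ 0.59669187 -0.20740681] [1.02322908 0.18715304] ((0.808745265007019, -0.036803096532821655), (
[... 373 characters left out ...]
0.652], [-0.05, 0.648], [-0.04, 0.645], [-0.03, 0.642], [-0.02, 0.64], [-0.01, 0.637], [0.0, 0.633], [0.01, 0.631], [0.02, 0.629], [0.03, 0.625], [0.04, 0.624], [0.05, 0.619], [0.06, 0.616], [0.07, 0.615], [0.08, 0.614], [0.09, 0.609], [0.1, 0.607], [0.11, 0.603], [0.12, 0.6], [0.13, 0.599], [0.14, 0.63], [0.15, 0.651]]
1920
-0.15 [0.672 0.677 0.688 0.697 0.709]
-0.12 [0.662 0.665 0.667 0.668 0.672]
-0.09 [0.654 0.657 0.658 0.66  0.665]
-0.06 [0.603 0.645 0.648 0.651 0.657]
-0.03 [0.596 0.638 0.64  0.642 0.646]
0.0 [0.586 0.63  0.632 0.634 0.639]
0.03 [0.591 0.614 0.623 0.625 0.629]
0.06 [0.611 0.614 0.616 0.618 0.624]
0.09 [0.602 0.605 0.607 0.609 0.614]
0.12 [0.594 0.597 0.599 0.6   0.606]
```

The scene picture shows the chest, turned about 15°, with its handle bar near (317,233), the screwdriver below it, the cup at (307,295) and the tin at (235,248). The side view agrees: the upper handle is at (345,245). Both depth clouds give a chest yaw of about 0.272 rad and a bar at about (0.600, -0.020, 0.118).

drive_tool:
  linear:
    - [0,0,0]
    - [0,0,0]
    - [0,0,0]
    - [0,0,0]
    - [0,0,0]
    - [0,0,0]
    - [0,0,0]
    - [0,0,0]
    - [0,0,0]
    - [0,0,0]
    - [0,0,0]
    - [0,0,0]
  spin: [0.097,0.097,0.097,0.097,0.097,0.097,0.097,0.097,0.097,0.097,0.097,0]
  grip: [0.3,0.3,0.3,0.3,0.3,0.3,0.3,0.3,0.3,0.3,0.3,0.3]

```text
t: 1.9
ee_pos: [0.1433, 0.6084, 0.2467]
tcp_rot: [1.902, 2.5, 0.0]
ft_force: [0.5, 0.1, 0.3]
grip_width: 0.0306
grasp_force: 0.0
```

drive_tool:
  linear:
    - [-3.6,1.35,0]
    - [-3.6,1.35,0]
    - [-3.6,1.35,0]
    - [-3.6,1.35,0]
    - [-3.6,1.35,0]
    - [-3.6,1.35,0]
    - [-3.6,1.35,0]
    - [-3.6,1.35,0]
    - [-3.6,1.35,0]
    - [-3.6,1.35,0]
    - [-3.6,1.35,0]
    - [-3.6,1.35,0]
    - [-3.6,1.35,0]
    - [-3.6,1.35,0]
    - [-3.6,1.35,0]
    - [-3.6,1.35,0]
    - [-3.6,1.35,0]
    - [-3.6,1.35,0]
    - [-3.6,1.35,0]
    - [0,0,0]
  spin: [0,0,0,0,0,0,0,0,0,0,0,0,0,0,0,0,0,0,0,0]
  grip: [0.3,0.3,0.3,0.3,0.3,0.3,0.3,0.3,0.3,0.3,0.3,0.3,0.3,0.3,0.3,0.3,0.3,0.3,0.3,0.3]

```text
t: 3.57
ee_pos: [0.5786, 0.0088, 0.247]
tcp_rot: [1.906, 2.488, -0.002]
ft_force: [0.8, -0.0, 1.3]
grip_width: 0.0309
grasp_force: 0.0
```

```bash
cat >> h.py <<'E'
def wrist():
    o=get_obs();p,d=vision.snapshot("wrist");c=vision.calibration("wrist")
    return o,p,d,c
def wcloud(o,d,c):
    K=np.array(c["camera_matrix"]);M=np.array(c["mount"])
    v,u=np.mgrid[:480,:640];a=(u-K[0,2])/K[0,0];b=(v-K[1,2])/K[1,1];th=np.hypot(a,b)+1e-9
    P=np.stack([a/th*np.tan(th)*d,b/th*np.tan(th)*d,d],-1)
    P=P@M[:3,:3].T+M[:3,3]
    return P@R.from_rotvec(o["tcp_rot"]).as_matrix().T+o["ee_pos"]
E
python3 - <<'E'
from h import *
o,p,d,c=wrist();cv2.imwrite("pics/w1.png",p[:,:,::-1])
print(o["t"],o["ee_pos"],o["grip_width"],R.from_rotvec(o["tcp_rot"]).as_matrix().round(3).tolist(),o["joint_positions"])
print(find_in("wrist","drawer_handle")[:2])
W=wcloud(o,d,c)
for r in outline_of("wrist","drawer_handle")[:1]:
    m=r["mask"]&(d>0);print(r["p"],m.sum())
e=np.array([.963,.269]);n=np.array([-.269,.963])
Q=W[d>0];X=Q[:,:2]@e;Y=Q[:,:2]@n
print("ref bar",np.array([.6,-.02])@e,np.array([.6,-.02])@n)
s=(abs(Q[:,2]-.12)<.008)&(abs(Y-np.array([.6,-.02])@n)<.06)&(X<.6)&(X>.5)
print(s.sum());import sys
for y in np.arange(-.24,-.12,.01):
    k=s&(abs(Y-y)<.005)
    if k.sum()>3:print(round(y,3),k.sum(),np.percentile(X[k],[5,50,95]).round(4),np.median(Q[k,2]).round(4))
k=(abs(Q[:,2]-.15)<.005)&(abs(Y+.18)<.14)&(X<.75)
for y in np.arange(-.32,-.04,.03):
    q=k&(abs(Y-y)<.006)
    if q.sum()>5:print(round(y,3),np.percentile(X[q],2).round(4))
E
```

```text
3.5667 [0.57864867 0.00879585 0.2470194 ] 0.03085795058275523 [[-0.26, 0.966, 0.005], [0.966, 0.26, -0.006], [-0.007, 0.003, -1.0]] [-0.11100485  0.62125636  0.02134445  1.72081151 -0.0085327   0.79503005
  0.17560874]
[{'point': [0.6729, 0.058, 0.1503], 'p': 0.62}, {'point': [0.6118, 0.0315, 0.1225], 'p': 0.61}]
0.93 6582
ref bar 0.5724199999999999 -0.18066000000000002
2205
-0.24 4 [0.5746 0.5819 0.5863] 0.1205
-0.23 273 [0.5685 0.5784 0.5873] 0.1217
-0.22 133 [0.5653 0.5701 0.5742] 0.1214
-0.21 131 [0.5653 0.5692 0.5741] 0.1217
-0.2 136 [0.5653 0.5696 0.574 ] 0.1215
-0.19 139 [0.5653 0.5699 0.5739] 0.1219
-0.18 153 [0.5646 0.5691 0.5738] 0.1216
-0.17 161 [0.5646 0.5691 0.5737] 0.1216
-0.16 164 [0.5646 0.569  0.5736] 0.1217
-0.15 167 [0.5647 0.569  0.5736] 0.1217
-0.14 218 [0.5647 0.5701 0.5913] 0.1215
-0.13 526 [0.5691 0.5837 0.5983] 0.1217
-0.29 0.6105
-0.23 0.7342
-0.2 0.6213
-0.17 0.6117
-0.14 0.6116
-0.11 0.6111
-0.08 0.6108
-0.05 0.611
```

View pics/w1.png

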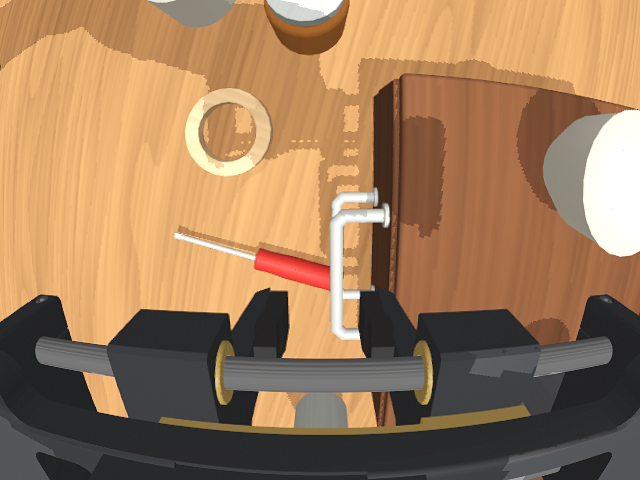

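The wrist view shows the handle bar at u≈337, rows 215-335, square to the jaws, so the yaw is right. The bar lies 1 cm ahead of the TCP and 3.3 cm to its right.

drive_tool:
  linear:
    - [-1.65,0.35,0]
    - [-1.65,0.35,0]
    - [0,0,0]
    - [0,0,2]
    - [0,0,2]
    - [0,0,2]
    - [0,0,2]
    - [0,0,1.5]
    - [0,0,1.5]
    - [0,0,1.2]
    - [0,0,1.2]
    - [0,0,0]
    - [0,0,0]
  spin: [0,0,0,0,0,0,0,0,0,0,0,0,0]
  grip: [0.4,0.4,0.4,0.4,0.4,0.4,0.4,0.4,0.4,0.4,0.4,0.4,0.4]

```text
t: 4.8
ee_pos: [0.5896, -0.0107, 0.1124]
tcp_rot: [-1.898, -2.502, 0.0]
ft_force: [-0.1, 0.6, -1.0]
grip_width: 0.0267
grasp_force: 0.0
```

drive_tool:
  linear:
    - [0,0,0]
    - [0,0,0]
    - [0,0,0]
    - [0,0,0]
    - [0,0,0]
    - [0,0,0]
  spin: [0,0,0,0,0,0]
  grip: [1,1,1,1,1,1]

```text
t: 5.3
ee_pos: [0.5911, -0.0113, 0.1136]
tcp_rot: [1.899, 2.501, 0.003]
ft_force: [2.5, 0.5, 4.9]
grip_width: 0.009
grasp_force: 30.0
```

drive_tool:
  linear:
    - [0,-0.5,0]
    - [0,-1,0]
    - [0,-1.4,0]
    - [0,-1.4,0]
    - [0,-1.4,0]
    - [0,-1.4,0]
    - [0,-1.4,0]
    - [0,-1.4,0]
    - [0,-1.4,0]
    - [0,-1.3,0]
    - [0,-0.9,0]
    - [0,-0.6,0]
    - [0,-0.4,0]
    - [0,0,0]
    - [0,0,0]
  spin: [0,0,0,0,0,0,0,0,0,0,0,0,0,0,0]
  grip: [1,1,1,1,1,1,1,1,1,1,1,1,1,1,1]

```text
t: 6.55
ee_pos: [0.4576, -0.0492, 0.1136]
tcp_rot: [1.891, 2.495, 0.016]
ft_force: [12.0, 3.8, -1.3]
grip_width: 0.0087
grasp_force: 30.0
```

drive_tool:
  linear:
    - [0,-0.4,0]
    - [0,-0.4,0]
    - [0,0,0]
    - [0,0,0]
  spin: [0,0,0,0]
  grip: [1,1,1,1]

```text
t: 6.88
ee_pos: [0.4576, -0.0492, 0.1137]
tcp_rot: [1.881, 2.49, 0.033]
ft_force: [22.4, 7.7, -13.6]
grip_width: 0.0092
grasp_force: 30.0
```

drive_tool:
  linear:
    - [0,0.7,0]
    - [0,0,0]
    - [0,0,0]
    - [0,0,0]
    - [0,0,0]
    - [0,0,0]
    - [0,0,-1]
    - [0,0,-2]
    - [0,0,-3]
    - [0,0,-3]
    - [0,0,-3]
    - [0,0,-3]
    - [0,0,-2]
    - [0,0,-1]
    - [0,0,0]
    - [0,0,0]
  spin: [0,0,0,0,0,0,0,0,0,0,0,0,0,0,0,0]
  grip: [1,0.4,0.4,0.4,0.4,0.4,0.4,0.4,0.4,0.4,0.4,0.4,0.4,0.4,0.4,0.4]

```text
t: 8.22
ee_pos: [0.4477, -0.0509, 0.2921]
tcp_rot: [-1.899, -2.5, 0.003]
ft_force: [-0.7, 0.5, 0.2]
grip_width: 0.0265
grasp_force: 0.0
```

```bash
python3 - <<'E'
from h import *
o,p,d,c=wrist();cv2.imwrite("pics/w2.png",p[:,:,::-1])
print(o["t"],o["ee_pos"],R.from_rotvec(o["tcp_rot"]).as_matrix().round(3).tolist())
e=np.array([.963,.269]);n=np.array([-.269,.963])
print("tcp",o["ee_pos"][:2]@e,o["ee_pos"][:2]@n)
W=wcloud(o,d,c);np.save("w2c.npy",W);np.save("w2d.npy",d)
for nm in("tray_handle","tray","drawer_handle","blade_nut","screw_pot","spanner"):
    print(nm,[(np.round(r["point"],3),round(np.array(r["point"][:2])@e,3),round(np.array(r["point"][:2])@n,3),round(r["p"],2)) for r in find_in("wrist",nm)[:2]])
E
```

```text
8.2167 [ 0.44767412 -0.0509488   0.29206971] [[-0.268, 0.963, -0.003], [0.963, 0.268, -0.0], [0.001, -0.003, -1.0]]
tcp 0.41740494884301854 -0.16948803637141915
tray_handle [(array([ 0.564, -0.018,  0.089]), np.float64(0.538), np.float64(-0.169), 0.73)]
tray [(array([0.404, 0.164, 0.021]), np.float64(0.433), np.float64(0.049), 0.23)]
drawer_handle [(array([ 0.512, -0.267,  0.098]), np.float64(0.421), np.float64(-0.395), 0.72), (array([0.554, 0.028, 0.095]), np.float64(0.541), np.float64(-0.123), 0.61)]
blade_nut [(array([ 0.559, -0.069,  0.099]), np.float64(0.52), np.float64(-0.217), 0.78)]
screw_pot [(array([0.529, 0.012, 0.093]), np.float64(0.512), np.float64(-0.13), 0.91), (array([0.711, 0.102, 0.161]), np.float64(0.712), np.float64(-0.093), 0.55)]
spanner [(array([0.584, 0.001, 0.084]), np.float64(0.563), np.float64(-0.156), 0.65)]
```

View pics/w2.png

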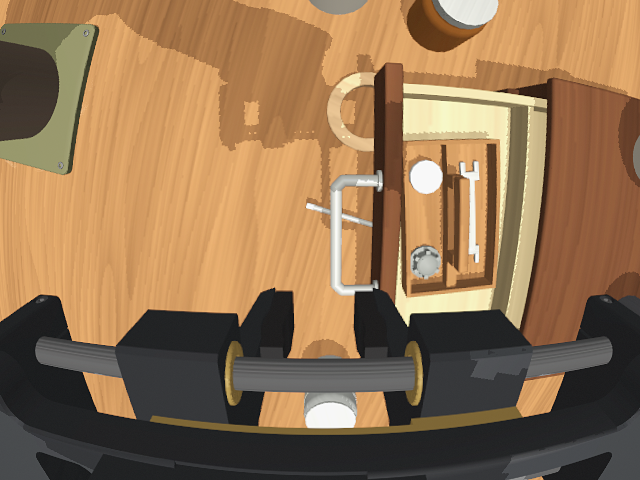

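The drawer is out. The tray shows at u 405-500, rows 140-295, with the hand bar at u≈460 and rows 177-272, slightly rotated. The nut and pot are in the front half and the spanner is in the back half. Next I fit the hand bar from depth.

```bash
python3 - <<'E'
from h import *
W=np.load("w2c.npy");d=np.load("w2d.npy")
e=np.array([.963,.269]);n=np.array([-.269,.963])
X=W[...,:2]@e;Y=W[...,:2]@n;Z=W[...,2]
v,u=np.mgrid[:480,:640]
def fit(lo,hi,ur):
    k=(d>0)&(Z>lo)&(Z<hi)&(u>ur[0])&(u<ur[1])&(v>135)&(v<300)
    if k.sum()<20:return print(lo,hi,k.sum())
    q=np.stack([X[k],Y[k]],1).astype(np.float32)
    r=cv2.minAreaRect(q);vx,vy,x,y=cv2.fitLine(q,cv2.DIST_HUBER,0,.01,.01).ravel()
    print(lo,hi,k.sum(),"z",np.median(Z[k]).round(4),"rect",np.round(r[0],4),np.round(r[1],4),round(r[2],1),"X",np.percentile(q[:,0],[1,50,99]).round(4),"Y",np.percentile(q[:,1],[1,50,99]).round(4),"angle from y",-np.arctan(vx/vy),"X at Ymid",x,y)
fit(.122,.142,(425,490))
fit(.098,.108,(403,512))
fit(.122,.142,(403,425))
print("drawer front top",[np.percentile(X[(d>0)&(Z>.13)&(Z<.16)&(u>375)&(u<410)&(v>100)&(v<280)],[2,98])])
print("bar", np.median(X[(d>0)&(abs(Z-.121)<.008)&(u>325)&(u<350)&(v>200)&(v<270)]))
E
```

```text
0.122 0.142 1175 z 0.13 rect [ 0.5388 -0.1688] [0.0107 0.0856] 4.8 X [0.5316 0.5378 0.5457] Y [-0.2099 -0.1649 -0.1265] angle from y 0.08345814 X at Ymid 0.5379494 -0.16624786
0.098 0.108 2780 z 0.1023 rect [ 0.5483 -0.1758] [0.1137 0.1653] 4.3 X [0.4883 0.5459 0.6069] Y [-0.2472 -0.1798 -0.0923] angle from y 0.46849447 X at Ymid 0.5466192 -0.15540713
0.122 0.142 0
drawer front top [array([0.4648026 , 0.47947028])]
bar 0.4274279246555626
```

drive_tool:
  linear:
    - [0.4,1.5,0]
    - [0,2,0]
    - [0,2,0]
    - [0,2,0]
    - [0,2,0]
    - [0,1.6,0]
    - [0,1.0,0]
    - [0,0,0]
    - [0,0,2]
    - [0,0,2]
    - [0,0,2]
    - [0,0,1.5]
    - [0,0,0.7]
    - [0,0,0]
    - [0,0,0]
  spin: [0,0,0,0,0,0,0,-0.083,0,0,0,0,0,0,0]
  grip: [0.1,0.1,0.1,0.1,0.1,0.1,0.1,0.1,0.1,0.1,0.1,0.1,0.1,0.1,0.1]

```text
t: 9.82
ee_pos: [0.565, -0.0144, 0.2107]
tcp_rot: [-1.794, -2.579, 0.0]
ft_force: [0.2, 0.9, 0.3]
grip_width: 0.0399
grasp_force: 0.0
```

```bash
python3 - <<'E'
from h import *
o,p,d,c=wrist();cv2.imwrite("pics/w3.png",p[:,:,::-1])
e=np.array([.963,.269]);n=np.array([-.269,.963])
M=R.from_rotvec(o["tcp_rot"]).as_matrix();print(o["ee_pos"],M.round(3).tolist(),o["grip_width"])
W=wcloud(o,d,c);X=W[...,:2]@e;Y=W[...,:2]@n;Z=W[...,2]
k=(d>0)&(abs(Z-.131)<.007)&(abs(X-.539)<.018)&(abs(Y+.169)<.055)
q=np.stack([X[k],Y[k]],1).astype(np.float32);print(k.sum(),cv2.minAreaRect(q),np.percentile(q,[1,99],axis=0))
print("tcp",o["ee_pos"][:2]@e,o["ee_pos"][:2]@n)
w=W[k]; t=(w-o["ee_pos"])@M
print("bar in tool cm",(np.percentile(t,[1,50,99],axis=0)*100).round(2))
E
```

```text
[ 0.56496025 -0.01441025  0.21071365] [[-0.348, 0.938, -0.0], [0.938, 0.348, 0.0], [0.0, -0.0, -1.0]] 0.03989332540614014
2084 ((0.5397948622703552, -0.16856586933135986), (0.010011546313762665, 0.08516616374254227), 4.544358730316162) [[ 0.53252296 -0.20986736]
 [ 0.54708411 -0.12674457]]
tcp 0.5401803616273045 -0.16585137463232832
bar in tool cm [[-4.42 -0.56  7.88]
 [ 0.14 -0.04  8.04]
 [ 3.93  0.44  8.51]]
```

View pics/w3.png

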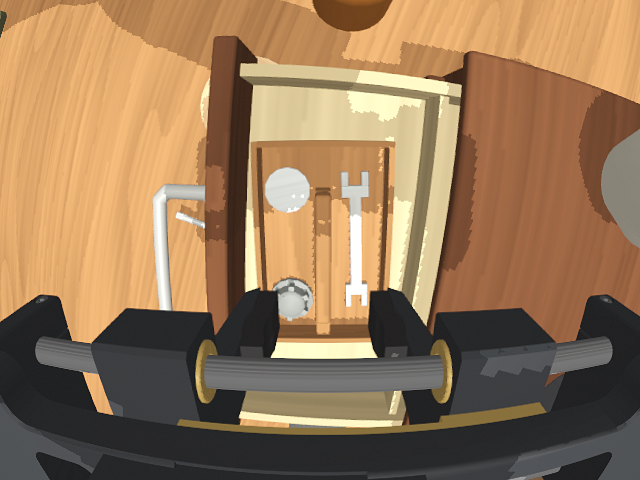

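The hand bar (u≈322, rows 187-330) is centred between the jaws and square to them, with its top at z≈0.130. I descend 10 cm and grip.

drive_tool:
  linear:
    - [0,0,1.5]
    - [0,0,2]
    - [0,0,2]
    - [0,0,1.5]
    - [0,0,1.2]
    - [0,0,1.0]
    - [0,0,0.8]
    - [0,0,0]
    - [0,0,0]
    - [0,0,0]
    - [0,0,0]
    - [0,0,0]
    - [0,0,0]
    - [0,0,0]
    - [0,0,0]
  spin: [0,0,0,0,0,0,0,0,0,0,0,0,0,0,0]
  grip: [0.1,0.1,0.1,0.1,0.1,0.1,0.1,0.1,0.1,1,1,1,1,1,1]

```text
t: 11.12
ee_pos: [0.5649, -0.0144, 0.111]
tcp_rot: [1.794, 2.579, 0.0]
ft_force: [-0.7, 0.0, 2.1]
grip_width: 0.0095
grasp_force: 30.0
```

drive_tool:
  linear:
    - [0,0,-0.2]
    - [0,0,-0.3]
    - [0,0,-0.5]
    - [0,0,-0.5]
    - [0,0,-0.5]
    - [0,0,0]
    - [0,0,0]
  spin: [0,0,0,0,0,0,0]
  grip: [1,1,1,1,1,1,1]

```text
t: 11.7
ee_pos: [0.5651, -0.0144, 0.1312]
tcp_rot: [1.794, 2.578, 0.001]
ft_force: [0.1, -0.2, -4.6]
grip_width: 0.0096
grasp_force: 30.0
```

```bash
cat > chk.py <<'E'
from h import *
import sys
o,p,d,c=wrist();cv2.imwrite(sys.argv[1],p[:,:,::-1])
M=R.from_rotvec(o["tcp_rot"]).as_matrix();print(o["t"],o["ee_pos"],M[2].round(3),o["ft_force"],o["torque"],o["grip_width"])
W=wcloud(o,d,c);t=(W-o["ee_pos"])@M
# top of left end wall: tool x~+.073, z rel; fit heights along y
k=(d>0)&(abs(t[...,1])<.05)&(t[...,0]>-.07)&(t[...,0]<.085)&(W[...,2]>o["ee_pos"][2]-.05)&(W[...,2]<o["ee_pos"][2]+.02)
q=t[k]; 
for x0 in np.arange(-.06,.09,.01):
    s=q[abs(q[:,0]-x0)<.005]
    if len(s)>10: print(round(x0,3),len(s),np.percentile(s[:,2],[2,50,98]).round(4))
for nm in("blade_nut","screw_pot","spanner"):
    print(nm,[(np.round((np.array(r["point"])-o["ee_pos"])@M,3),round(r["p"],2)) for r in find_in("wrist",nm)[:1]])
E
python3 chk.py pics/w4.png
```

```text
11.7 [ 0.56512951 -0.01437856  0.1311518 ] [-0.     0.001 -1.   ] [ 0.1435373  -0.19588973 -4.58525769] [-0.05803065  0.01195589  0.02305557] 0.009557324600776356
-0.06 72 [0.0165 0.0185 0.0304]
-0.05 19 [0.0153 0.0163 0.0182]
-0.04 297 [-0.0199 -0.0191  0.0306]
-0.03 394 [-0.02   -0.0191 -0.0174]
-0.02 59 [-0.0199 -0.0193 -0.0181]
-0.01 1091 [-0.019   0.0304  0.0317]
0.0 3288 [-0.0198  0.0297  0.0317]
0.01 6520 [-0.0197  0.0112  0.0315]
0.02 4093 [-0.0197  0.0269  0.0316]
0.03 4746 [-0.0197  0.017   0.0313]
0.04 5914 [-0.0193  0.0168  0.0313]
0.05 5520 [0.008  0.029  0.0315]
0.06 5259 [0.0079 0.0301 0.0317]
0.07 3540 [0.0072 0.0087 0.031 ]
blade_nut []
screw_pot [(array([ 0.043, -0.026,  0.015]), 0.65)]
spanner [(array([0.026, 0.023, 0.03 ]), 0.77)]
```

View pics/w4.png

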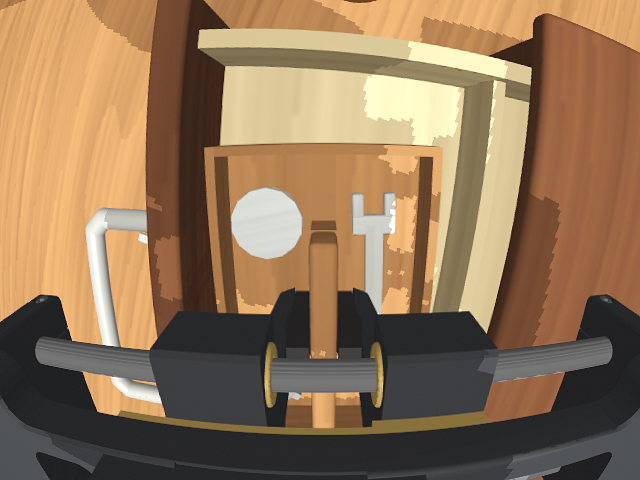

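The tray is held level off the floor: its floor stays at a constant depth of 0.031 along its length, and the pot (266,222) and spanner (375,215) are in place. I now lift it the rest of the way.

drive_tool:
  linear:
    - [0,0,-0.3]
    - [0,0,-0.7]
    - [0,0,-0.8]
    - [0,0,-0.8]
    - [0,0,-0.8]
    - [0,0,-0.8]
    - [0,0,-0.8]
    - [0,0,-0.8]
    - [0,0,-0.8]
    - [0,0,-0.8]
    - [0,0,-0.8]
    - [0,0,-0.8]
    - [0,0,-0.7]
    - [0,0,-0.5]
    - [0,0,-0.3]
    - [0,0,0]
    - [0,0,0]
    - [0,0,0]
    - [0,0,0]
    - [0,0,0]
  spin: [0,0,0,0,0,0,0,0,0,0,0,0,0,0,0,0,0,0,0,0]
  grip: [1,1,1,1,1,1,1,1,1,1,1,1,1,1,1,1,1,1,1,1]

```text
t: 13.57
ee_pos: [0.5646, -0.0144, 0.2353]
tcp_rot: [-1.794, -2.578, 0.001]
ft_force: [-0.1, -0.1, -5.2]
grip_width: 0.0095
grasp_force: 30.0
```

drive_tool:
  linear:
    - [0,0,0]
    - [0,0,0]
    - [0,0,0]
    - [0,0,0]
    - [0,0,0]
    - [0,0,0]
  spin: [0,0,0,0,0,0]
  grip: [1,1,1,1,1,1]

```text
t: 14.07
ee_pos: [0.5649, -0.0144, 0.2357]
tcp_rot: [-1.794, -2.579, -0.0]
ft_force: [0.0, 0.1, -4.4]
grip_width: 0.0094
grasp_force: 30.0
```

```bash
python3 chk.py pics/w5.png; python3 -c "
from h import *
p,d=vision.snapshot('side');cv2.imwrite('pics/s5.png',cv2.resize(p[130:320,230:490,::-1],None,fx=3,fy=3))"
```

```text
14.0667 [ 0.56486134 -0.01438618  0.23569324] [ 0.  0. -1.] [ 0.00549122  0.07308706 -4.36162251] [-0.06364256  0.06930973 -0.06245514] 0.009351098976149328
-0.06 70 [0.0163 0.0183 0.0304]
-0.05 17 [0.0152 0.0165 0.0179]
-0.04 312 [-0.0199 -0.019   0.0304]
-0.03 385 [-0.0199 -0.0191 -0.0172]
-0.02 65 [-0.02   -0.0194 -0.0183]
-0.01 1099 [-0.0188  0.0304  0.0317]
0.0 3280 [-0.0197  0.0297  0.0316]
0.01 6492 [-0.0197  0.0119  0.0315]
0.02 4085 [-0.0198  0.0269  0.0316]
0.03 4743 [-0.0197  0.017   0.0313]
0.04 5909 [-0.0192  0.0168  0.0313]
0.05 5520 [0.008  0.0291 0.0316]
0.06 5263 [0.008  0.0301 0.0317]
0.07 3538 [0.0072 0.0087 0.0311]
blade_nut [(array([-0.06 , -0.017,  0.016]), 0.54)]
screw_pot [(array([ 0.038, -0.024,  0.018]), 0.89)]
spanner [(array([0.046, 0.113, 0.083]), 0.61)]
```

View pics/s5.png

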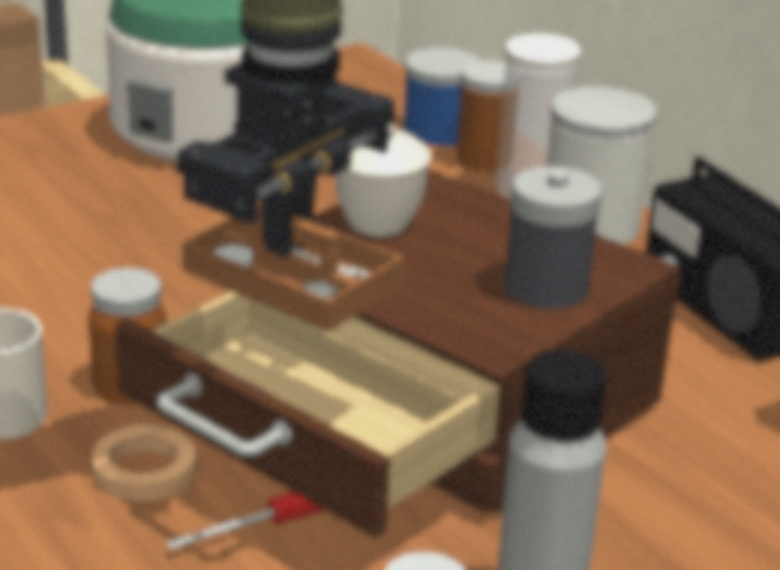

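View pics/w5.png

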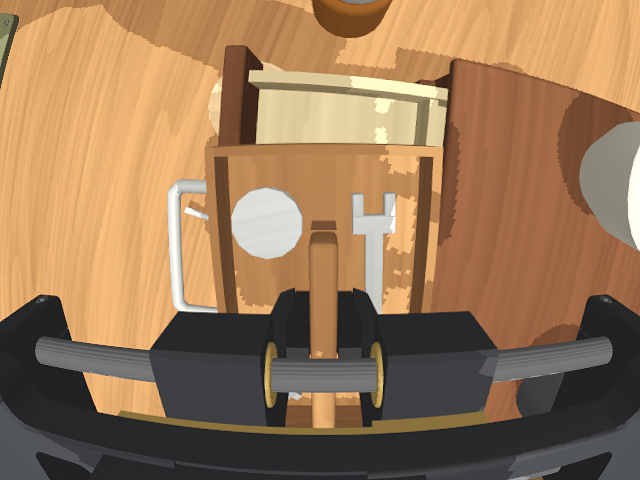

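Both views show the tray held level and clear of the chest, at an underside height of about 0.20 m. The parts are in it, the drawer is open and the bystanders look undisturbed. I'm handing in.

```bash
python3 -c "
from plant import job
print(job.hand_in())"
```

```text
the job is handed in; nothing more can be done
None
```

I handed the job in with the drawer pulled to its stop and the tray held level and still in the gripper, underside about 0.20 m above the table, with the three parts in it and nothing else visibly disturbed; the hand-in returned no verdict.

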